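Clear the way, unlatch the crate gate and hold it wide

TASK

The little basket stands in the way of the crate's gate: hang it by its handle on the double hook and let go of it. Then squeeze the catch with the two round posts fully in, after it the catch with the two flat paddles, and pull the gate by its upright post past its detent to wide open, nearly at its stop. The gate closes itself, so finish while still holding it wide open by the post; keep the basket level enough not to spill and leave the other things on the bench where they are.

Things in the scene. Friction and masses are not known exactly. Their poses are not given: they have to be found in the camera images.
- basket: Loose steel basket, 80 (x) x 110 (y) x 55 mm high, 0.20 to 0.35 kg, with a fixed arched handle (bail) standing 150 mm high; origin at the centre of its underside, z up. It stands in the gate's swing.
- basket_bar (a point): Middle of the straight top bar of the basket's handle, 145 mm above the basket's underside. The bar is round, 10 mm thick, straight for 90 mm along the basket's y axis. Pinch it with the fingers closing along the basket's x axis.
- hook_stand: Fixed stand, origin on the bench under it (base 130 x 130 x 12 mm), z up. A 14 mm post 20 mm to +x of the origin carries a crossbar, 189 mm high. From it two prongs, 8 mm thick, at y = -28 and +28 mm, run to the stand's -x, dip to the seat and turn up to tips at x = -72 mm, 204 mm high. Fingers fit between the prongs.
- hook_seat (a point): Where the middle of the basket's bar lies when hung: midway between the prongs, 50 mm to -x of the stand's origin, 187 mm above the bench. The bar then lies along the stand's y axis across both prongs, either way round. Bring it over the tips (bar centre at least 210 mm high) and lower it.
- crate: Fixed green crate, 285 mm along its y, 190 along x, 105 mm high. Origin on the bench at the foot of the gate's hinge, at the right (-y) end of its open front; z up. The shut gate lies in the plane x = 0, 275 mm along +y from the origin, 12 mm thick, 120 mm high, with 20 mm keepers on top; the crate lies to +x. A 120 mm high deck behind the gate carries the catches.
- gate_hinge (a point): Point on the gate's upright hinge axis, 120 mm above the bench.
- gate (a joint): Gate angle, rad: 0 shut, grows as it swings out to the crate's -x (anticlockwise from above), stop at 1.45. A spring pulls it shut (0.1 N m shut, 0.4 N m at the stop). A ball detent near 0.85 (felt from 0.58 to 1.12) adds a bump of about 0.35 N m. A catch that is not squeezed blocks it. Over 1.15 is wide open.
- gate_pull: The gate's pull: upright round steel post, 16 mm thick, 35 mm in front of the gate's plane and 145 mm along it from the hinge; top 175 mm above the bench, free to grip over its top 40 mm. Origin on its axis, 39 mm below its top. It moves with the gate and is a revolving sleeve, so the fingers need not turn.
- round_catch: Catch with two upright round posts 14 mm thick, on the deck 37 mm behind the gate's plane, 85 or 205 mm from the hinge (the catches may change places). Origin midway between the posts, 120 mm above the bench; tops 175 mm. They stand apart along the crate's y, 58 mm over the outsides, 36 squeezed. Pinch together along y (about 5 N a finger); both move as one and stay in.
- round_squeeze (a joint): How far each round post is squeezed in, m: 0 out, 0.011 fully in (over 0.009 counts). Stays where it is left.
- flat_catch: Catch with two upright flat paddles (8 mm thick along y, 30 mm wide along x), otherwise as round_catch: origin midway between them on the deck, 120 mm above the bench, paddle tops 175 mm above the bench, 58 mm over the outsides, 36 mm when squeezed.
- flat_squeeze (a joint): How far each flat paddle is squeezed in, m: 0 out, 0.011 fully in (over 0.009 counts). Stays where it is left.
- link0: Bystander: plastic link on the cardboard sheet. Leave alone.
- link1: Bystander: plastic link on the cardboard sheet. Leave alone.
- link2: Bystander: plastic link lying on the bench. Leave alone.
- tape_roll: Bystander: tape roll (100 mm across, 45 mm high). Leave alone.
- carton: Bystander: small carton, 80 x 60 x 50 mm. Leave alone.
- glue_jar: Bystander: glue jar, 60 mm across, 90 mm high. Leave alone.
There are look-alikes about, which are no part of the job. Leave any orange or pink look-alike of the basket alone.

How it is judged:
By the outcome, as a careful person would: the job done as asked, in the order asked, and still so for the second after the job is handed in, while the arm keeps its last pose, push and grip.
It also fails if it takes over 66 s, if anything falls off the work surface, if the arm or the gripper's body presses on something with over 40 N, if the wrist force passes 120 N, or if a joint passes its speed limit or range.

ROBOT

A 6-joint arm with a two-finger parallel gripper is mounted at the origin on the work surface. World frame = base frame: x ahead of the robot, y to its left, z up, the work surface at z = 0. Lengths are in m, angles in rad, forces in N, time in s.
With the tool pointing down it reaches from about 0.425 to 0.95 m from the base axis. Payload 3.5 kg.
Tool frame: the origin (TCP) lies midway between the tips of the shut fingers; the grasp point (between the pads) lies 19 mm behind it; z points along the fingers, y is the line along which they close (so a half turn about z gives the same grasp; the last joint's range is limited). The gripper opens to 85 mm and grips with 20 to 120 N. Pads are 22 mm wide; open, the fingers measure 114 mm over their backs; the gripper's body (76 mm by 85 mm) begins 54 mm behind the grasp point. The pads swing forward as they close: fully open they stand 13 mm farther back than shut.
Start: joints at [1.14, 0.286, 1.577, -0, 1.279, -0.15], TCP at [0.187, 0.649, 0.231] pointing down, gripper open.
Joint ranges: [-2.77, 2.77], [-0.9, 2.22], [0.21, 2.48], [-1.53, 4.67], [0.24, 2.81], [-2.84, 2.84]. Speed limits (rad/s): [2.79, 2.79, 3.14, 3.14, 3.14, 3.14].

INTERFACE

Orientations are given as a unit quaternion [x, y, z, w].
In Python, from plant import ctrl gives the robot as it stands.
- The arm moves only by the tool send_rows, never from a script. Its argument "series" is a list that holds one entry, the list of rows, each a list of 7 numbers: the shift along the tool's x, y, z in cm, then the turn, a rotation vector about the tool's x, y, z in rad, then the opening, from -1 (shut) to 1 (fully open). In form: [[[x, y, z, rx, ry, rz, jaw], ...]]. A call has 1 to 10 rows; each row shifts and turns the commanded pose from where the row before left it, along the tool's axes as they then stand; what a row does not reach is not made up. A row lasts 1/8 s, in which the tool goes at most 62.5 mm and 10.7 degrees, less where a joint would pass 70% of its speed; a pose out of reach is approached as far as the arm can. A call is refused whole if a number of a shift passes 6.25 or a number of a turn 0.188, either way. A call with a gripper value outside its range is refused whole. The fingers move at their own pace and stop on an object; "force" is the grip in N (left out, the last holds). Time passes only in rows, so rows that do not move let the fingers close. It gives the time, the measured TCP pose, the force, the opening and the grip force at its end, in the units of the state.
- ctrl.get_state(): the state, without advancing time (a new reading comes with each control period).
- ctrl.read_camera(name): name is "side" or "top"; returns a dict with "img" (400x640x3 uint8, red, green, blue), "fx", "fy", "cx", "cy" (pixels), "k1" (the pictures are not rectified: a ray, as slopes to the right and down, at radius r is drawn at 1 + k1 r^2 times it, then the intrinsics apply), "R" (3x3) and "t" (3): a world point X has camera coordinates R X + t. Camera axes: x right, y down, z forward; pixel columns grow to the right and rows downward; lengths in m; the calibration is good to about 2 mm. A picture is of the moment at which its call begins. There is no depth.
- ctrl.sign_off(): hands the job in; it is judged then, once.
The state is a dict: "time": time; "qpos": joint angles; "dq": joint speeds; "joint_efforts": joint torques, N m; "eef_pos": TCP position; "tcp_rot": TCP orientation; "contact_force": force on the tool from outside, world axes, zero at the start; "wrist_torque": the same for the moment, N m; "opening": opening from 0.0 (shut) to 1.0 (fully open); "finger_force": force on a finger pad.
Only numpy, scipy, OpenCV 4.12 (cv2) and the standard library are available. Lean on these libraries where they do the work, as an engineer would, in place of code of your own. Each camera call takes 0.05 s, during which the arm holds its last target. There are 200 camera calls.

## Working session

There is one attempt and no reset: what is moved stays moved. The work goes in short steps, Python scripts to look and compute and a tool call to move; the robot and the scene stay as the last step left them, time stands still between calls to the robot, and variables do not carry over. Pictures are saved under pics/ and viewed, at most 10 in all, crops included, and the job is handed in when it is done.

Besides the shell and the picture viewer there is one more tool, called after "Call:" by a JSON object that holds its "op" and its "data", one argument or row to a line. send_rows: Moves the arm, as the interface text tells. Its arguments: {"type":"object","properties":{"series":{"type":"array"},"force":{"type":"number"}},"required":["series"]}

```bash
mkdir -p pics; ls
python3 - <<'E'
from plant import ctrl
import cv2,numpy as np
s=ctrl.get_state();print({k:np.round(v,3) for k,v in s.items()})
for n in("side","top"):
    c=ctrl.read_camera(n);cv2.imwrite(f"pics/{n}0.png",c["img"][:,:,::-1])
    print(n,{k:np.round(v,4).tolist() for k,v in c.items() if k!="img"})
E
```

```text
pics
{'time': np.float64(0.0), 'qpos': array([ 1.14 ,  0.287,  1.578, -0.   ,  1.279, -0.15 ]), 'dq': array([-0.   ,  0.   , -0.002,  0.001,  0.   ,  0.003]), 'joint_efforts': array([ 1.0000e-03, -4.0597e+01, -2.9264e+01,  0.0000e+00,  6.0000e-03,
        0.0000e+00]), 'eef_pos': array([0.187, 0.648, 0.23 ]), 'tcp_rot': array([ 0.14 ,  0.99 , -0.001, -0.   ]), 'contact_force': array([-0.404,  0.119,  0.683]), 'wrist_torque': array([ 0.006, -0.072, -0.001]), 'finger_force': np.float64(0.0), 'opening': np.float64(0.999)}
side {'fx': 386.4165, 'fy': 386.4165, 'cx': 320.1594, 'cy': 202.6542, 'k1': -0.041, 'R': [[-0.9941, -0.1079, -0.0067], [-0.0782, 0.7599, -0.6453], [0.0747, -0.641, -0.7639]], 't': [0.4433, 0.2269, 1.0091]}
top {'fx': 495.3823, 'fy': 495.3823, 'cx': 318.8634, 'cy': 202.1982, 'k1': -0.1192, 'R': [[0.0178, -0.9998, -0.0045], [-0.9954, -0.0173, -0.0942], [0.0941, 0.0061, -0.9955]], 't': [-0.1001, 0.4589, 1.4448]}
```

View pics/side0.png

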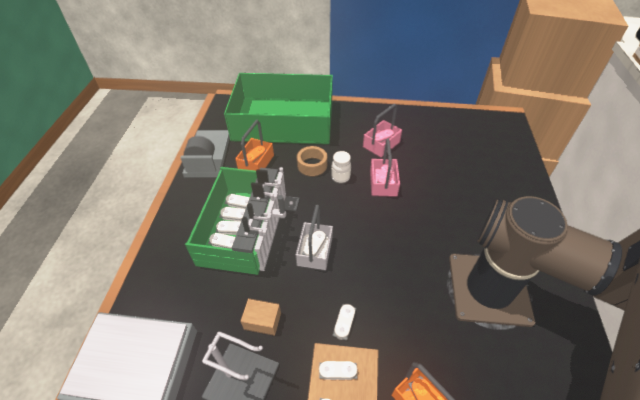

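View pics/top0.png

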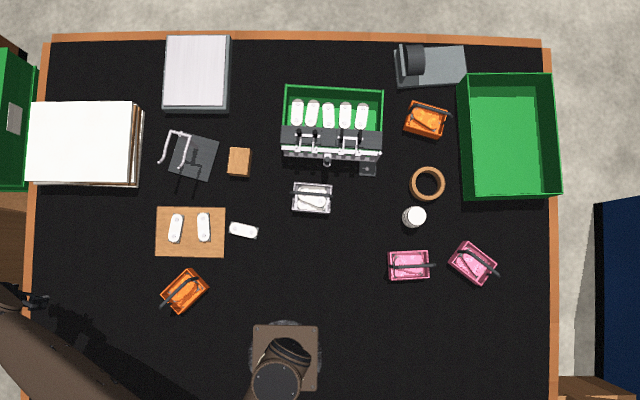

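The side picture shows the grey basket at about (315,245), crate gate at (275,225), hook stand at (240,365). In the top one they are at (312,198), (330,155) and (190,155). I'll zoom in on both.

```bash
cat > h.py <<'E'
from plant import ctrl
import cv2,numpy as np
def cams(): return {n:ctrl.read_camera(n) for n in("side","top")}
def ray(c,u,v):
    xd=np.array([(u-c["cx"])/c["fx"],(v-c["cy"])/c["fy"]]);x=xd.copy()
    for _ in range(20): x=xd/(1+c["k1"]*(x@x))
    R=np.array(c["R"]);return -R.T@np.array(c["t"]),R.T@np.array([x[0],x[1],1.])
def plane(c,u,v,z):
    o,d=ray(c,u,v);return o+d*(z-o[2])/d[2]
def tri(a,p,b,q):
    o1,d1=ray(a,*p);o2,d2=ray(b,*q)
    d1/=np.linalg.norm(d1);d2/=np.linalg.norm(d2)
    s=np.linalg.lstsq(np.c_[d1,-d2],o2-o1,rcond=None)[0]
    A,B=o1+s[0]*d1,o2+s[1]*d2;return (A+B)/2,np.linalg.norm(A-B)
def proj(c,X):
    p=np.array(c["R"])@X+c["t"];x=p[:2]/p[2];x=x*(1+c["k1"]*(x@x))
    return np.array([c["cx"]+c["fx"]*x[0],c["cy"]+c["fy"]*x[1]])
def crop(c,name,u0,v0,w,h,k):
    cv2.imwrite(f"pics/{name}.png",cv2.resize(c["img"][v0:v0+h,u0:u0+w,::-1],None,fx=k,fy=k,interpolation=cv2.INTER_CUBIC))
E
python3 - <<'E'
from h import *
C=cams()
crop(C["top"],"t1",270,80,130,150,4-0)
crop(C["side"],"s1",185,150,160,130,4)
a=np.vstack([cv2.resize(C["top"]["img"][120:195,150:260],(660,450*1//1),interpolation=2)[:300*2]])
b=cv2.resize(C["side"]["img"][295:400,190:300],None,fx=5,fy=5,interpolation=2)
crop(C["top"],"t2",150,115,110,80,6);cv2.imwrite("pics/s2.png",b[:,:,::-1])
E
```

```text
(no output)
```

View pics/t1.png

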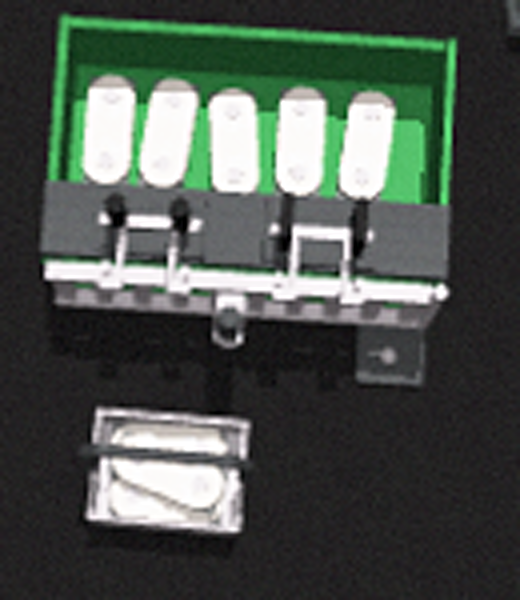

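View pics/s1.png

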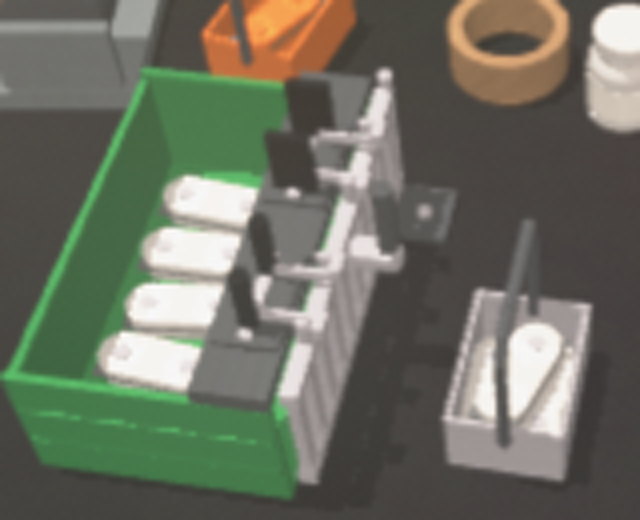

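View pics/t2.png

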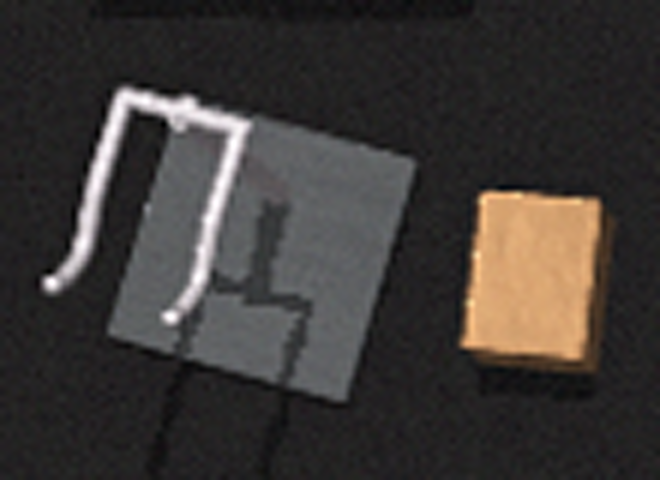

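View pics/s2.png

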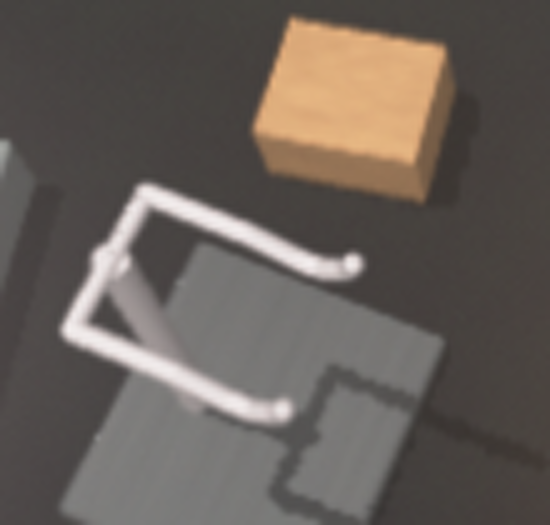

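The crops show the following.
- **Top, t1:** bar ends at (82,451) and (250,463), gate pull at (228,322), hinge knob at (442,292). The round catch is on the left at (116–181,202) and the flat catch on the right at (287–361,205).
- **Side, s1:** pull top at (384,188), hinge knob at (384,76).
- **Hook tips:** t2 (52,284) and (172,318), matching s2 (283,410) and (353,264).

Next I'll triangulate these.

```bash
cat > m.py <<'E'
from h import *
C=cams();T,S=C["top"],C["side"]
def cv(p,k,u0,v0): return ((p[0]+.5)/k-.5+u0,(p[1]+.5)/k-.5+v0)
t1=lambda *p:cv(p,4,270,80); s1=lambda *p:cv(p,4,185,150)
t2=lambda *p:cv(p,6,150,115); s2=lambda *p:cv(p,5,190,295)
P={"tipL":(t2(52,284),s2(283,410)),"tipR":(t2(172,318),s2(353,264)),
"corL":(t2(125,95),s2(72,330)),"corR":(t2(245,128),s2(147,190)),
"hinge":(t1(442,292),s1(384,76)),"pull":(t1(229,312),s1(384,188)),
"gateL":(t1(45,270),s1(290,392)),
"rL":(t1(115,201),s1(237,265)),"rR":(t1(181,204),s1(260,215)),
"fL":(t1(287,198),s1(290,135)),"fR":(t1(363,202),s1(308,80)),
"rimFL":(t1(97,408),s1(450,420)),"rimFR":(t1(250,422),s1(480,292)),
"rimNR":(t1(240,532),s1(592,308)),"rimNL":(t1(86,522),s1(572,430)),
"barFar":(t1(250,463),s1(530,224))}
for k,(a,b) in P.items():
    X,e=tri(T,a,S,b);print(k,np.round(X,4),"gap %.4f"%e)
print("bar@.145",plane(T,*t1(82,451),.145),plane(T,*t1(250,463),.145))
print("pull@.175",plane(T,*t1(229,312),.175),"hinge@.13",plane(T,*t1(442,292),.13))
E
python3 m.py
```

```text
tipL [0.5422 0.3352 0.2009] gap 0.0030
tipR [0.528  0.2805 0.1996] gap 0.0026
corL [0.6315 0.3119 0.1842] gap 0.0037
corR [0.6172 0.256  0.1845] gap 0.0025
hinge [ 0.5904 -0.2605  0.127 ] gap 0.0029
pull [ 0.5623 -0.1124  0.1758] gap 0.0072
gateL [0.6009 0.0156 0.1264] gap 0.0036
rL [ 0.6369 -0.035   0.1838] gap 0.0034
rR [ 0.635  -0.0792  0.1793] gap 0.0065
fL [ 0.636  -0.1506  0.1779] gap 0.0156
fR [ 0.6343 -0.2016  0.1786] gap 0.0152
rimFL [ 0.5122 -0.0187  0.0564] gap 0.0074
rimFR [ 0.5061 -0.1299  0.0504] gap 0.0046
rimNR [ 0.4259 -0.1238  0.0507] gap 0.0041
rimNL [ 0.4298 -0.0131  0.0663] gap 0.0047
barFar [ 0.4683 -0.1287  0.1314] gap 0.0025
bar@.145 [ 0.47432062 -0.01423942  0.145     ] [ 0.46808906 -0.12841073  0.145     ]
pull@.175 [ 0.56610251 -0.11224629  0.175     ] hinge@.13 [ 0.59129234 -0.2600735   0.13      ]
```

Heights agree with the text (hook tips 0.200, pull top 0.176, bar 0.13–0.145). The frames I'll use:

| Thing | Position or yaw |
|---|---|
| Bar | (0.471, −0.071), yaw −0.055 |
| Hook seat | (0.5565, 0.302, 0.187), yaw −0.255 |
| Hinge | (0.591, −0.260), yaw −0.035 |
| Round catch | (0.635, −0.056) |
| Flat catch | (0.632, −0.176) |
| Pull | (0.561, −0.114) |

I'll turn the tool and rise first.

Call:
{"op": "send_rows", "data": {
  "series": [
    [[0,0,-1,0,0,0.168,0],[0,0,-1,0,0,0.168,0],[0,0,-1,0,0,0.168,0],[0,0,-1,0,0,0.168,0],[0,0,-1,0,0,0.168,0],[0,0,-1,0,0,0.168,0],[0,0,-1,0,0,0.168,0],[0,0,-1,0,0,0.168,0]]
  ],
  "force": 40
}}

```text
time: 1.3
eef_pos: [0.187, 0.6485, 0.3115]
tcp_rot: [0.728, 0.686, -0.0, 0.0]
contact_force: [0.3, -0.5, 0.6]
opening: 0.502
finger_force: 0.0
```

Call:
{"op": "send_rows", "data": {
  "series": [
    [[-4.5,4,0,0,0,0,0],[-4.5,4,0,0,0,0,0],[-4.5,4,0,0,0,0,0],[-4.5,4,0,0,0,0,0],[-4.5,4,0,0,0,0,0],[-4.5,4,0,0,0,0,0],[-4.5,3.5,0,0,0,0,0],[-6,0,0,0,0,0,0],[-6,0,0,0,0,0,0],[-6,0,0,0,0,0,0]]
  ]
}}

```text
time: 2.55
eef_pos: [0.4346, 0.1377, 0.3114]
tcp_rot: [0.726, 0.688, 0.0, 0.0]
contact_force: [0.3, -0.1, -0.5]
opening: 0.497
finger_force: 0.0
```

Call:
{"op": "send_rows", "data": {
  "series": [
    [[-5.2,1.2,0,0,0,0,0],[-5.2,1.2,0,0,0,0,0],[-5.2,1.2,0,0,0,0,0],[-5,1.2,0,0,0,0,0],[0,0,4,0,0,0,0],[0,0,4,0,0,0,0],[0,0,4,0,0,0,0],[0,0,3.5,0,0,0,0],[0,0,3,0,0,0,0],[0,0,0,0,0,0,0]]
  ]
}}

```text
time: 3.8
eef_pos: [0.4697, -0.0681, 0.1239]
tcp_rot: [0.726, 0.688, -0.001, -0.003]
contact_force: [0.0, -0.3, 0.2]
opening: 0.5
finger_force: 0.0
```

Run:
```python
from h import *
C=cams();a=C["top"]["img"][150:230,260:360];b=C["side"]["img"][160:280,260:360]
cv2.imwrite("pics/g1.png",np.hstack([cv2.resize(a,(400,480),interpolation=2)[:, :],cv2.resize(b,(400,480),interpolation=2)])[:,:,::-1])
```

```text
(no output)
```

View pics/g1.png

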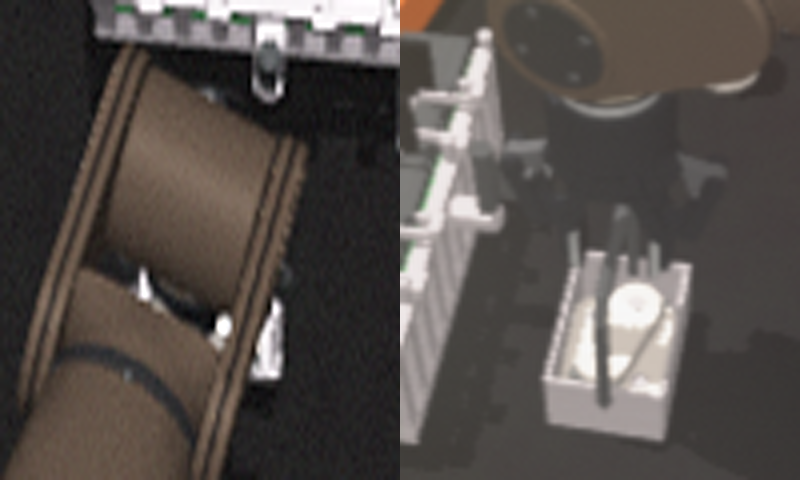

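The bar (side half, about (620,215)) lies midway between the fingertips at about (573,250) and (655,250). Closing now and lifting a little.

Call:
{"op": "send_rows", "data": {
  "series": [
    [[0,0,0,0,0,0,-1],[0,0,0,0,0,0,-1],[0,0,0,0,0,0,-1],[0,0,0,0,0,0,-1],[0,0,0,0,0,0,-1],[0,0,-1,0,0,0,-1],[0,0,-1,0,0,0,-1],[0,0,-1,0,0,0,-1],[0,0,0,0,0,0,-1]]
  ],
  "force": 80
}}

```text
time: 5.03
eef_pos: [0.4724, -0.0691, 0.1575]
tcp_rot: [0.726, 0.688, 0.001, 0.001]
contact_force: [0.2, -0.2, -2.7]
opening: 0.085
finger_force: 78.2
```

Call:
{"op": "send_rows", "data": {
  "series": [
    [[0,0,-2,0,0,0.05,-1],[0,0,-2,0,0,0.05,-1],[0,0,-2,0,0,0.05,-1],[0,0,-2,0,0,0.05,-1],[1,-0.3,0,0,0,0,-1],[2,-0.7,0,0,0,0,-1],[3,-1,0,0,0,0,-1],[4,-1.4,0,0,0,0,-1],[4,-1.4,0,0,0,0,-1],[4,-1.4,0,0,0,0,-1]]
  ]
}}

```text
time: 6.28
eef_pos: [0.4556, 0.1228, 0.2346]
tcp_rot: [0.791, 0.612, -0.001, -0.001]
contact_force: [0.8, 0.2, -2.2]
opening: 0.088
finger_force: 78.2
```

Call:
{"op": "send_rows", "data": {
  "series": [
    [[4,-1.4,0,0,0,0,-1],[4,-1.4,0,0,0,0,-1],[4,-1.4,0,0,0,0,-1],[4,-1.4,0,0,0,0,-1],[2.5,-0.8,0,0,0,0,-1],[1.5,-0.6,0,0,0,0,-1],[0,0,0,0,0,0,-1],[0,0,0,0,0,0,-1]]
  ]
}}

```text
time: 7.28
eef_pos: [0.4393, 0.3314, 0.2358]
tcp_rot: [0.791, 0.612, -0.001, 0.0]
contact_force: [0.2, 0.3, -2.0]
opening: 0.082
finger_force: 78.2
```

Run:
```python
from h import *
s=ctrl.get_state();print(s["eef_pos"],s["opening"],s["contact_force"],s["wrist_torque"])
C=cams();a=C["top"]["img"][110:230,140:290];b=C["side"]["img"][280:400,180:330]
cv2.imwrite("pics/g2.png",np.hstack([cv2.resize(x,None,fx=2.66,fy=3.5,interpolation=2) for x in(a,b)])[:,:,::-1])
```

```text
[0.43932057 0.3313687  0.2358397 ] 0.08151172958541265 [ 0.24930723  0.2999959  -1.95181922] [ 0.00382853 -0.02927234  0.02806652]
```

View pics/g2.png

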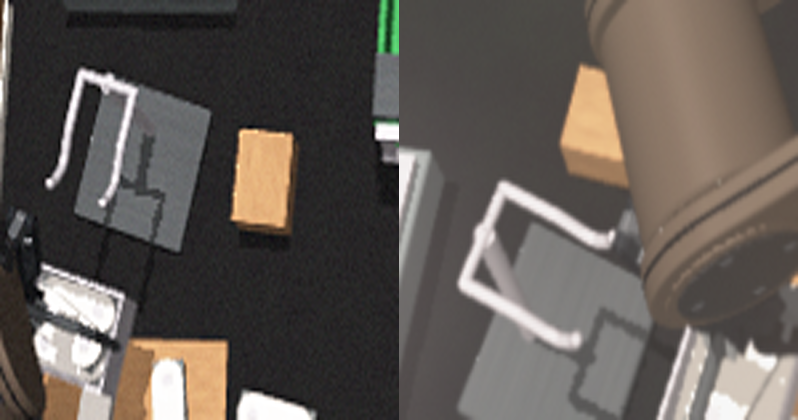

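The basket hangs level in the gripper at about (80,320) in the left half, lined up with the prongs (tips at (50,183) and (103,203)). Now over the tips.

Call:
{"op": "send_rows", "data": {
  "series": [
    [[0,1,0,0,0,0,-1],[0,2,0,0,0,0,-1],[0,2.5,0,0,0,0,-1],[0,2.5,0,0,0,0,-1],[0,2,0,0,0,0,-1],[0,1.5,0,0,0,0,-1],[0.1,0.6,0,0,0,0,-1],[0,0,2,0,0,0,-1],[0,0,2,0,0,0,-1],[0,0,0,0,0,0,-1]]
  ]
}}

```text
time: 8.62
eef_pos: [0.5541, 0.3022, 0.192]
tcp_rot: [0.791, 0.612, -0.004, -0.001]
contact_force: [0.2, -0.9, -2.7]
opening: 0.085
finger_force: 78.1
```

Call:
{"op": "send_rows", "data": {
  "series": [
    [[0,0,1,0,0,0,-1],[0,0,1,0,0,0,-1],[0,0,0.5,0,0,0,-1],[0,0,0.2,0,0,0,-1],[0,0,0,0,0,0,-1]]
  ]
}}

```text
time: 9.25
eef_pos: [0.5571, 0.3028, 0.1697]
tcp_rot: [0.791, 0.612, 0.0, 0.0]
contact_force: [0.6, -0.3, -1.8]
opening: 0.079
finger_force: 78.3
```

Call:
{"op": "send_rows", "data": {
  "series": [
    [[0,0,0.2,0,0,0,-1],[0,0,0.1,0,0,0,-1],[0,0,0,0,0,0,-1],[0,0,0,0,0,0,-1]]
  ]
}}

```text
time: 9.75
eef_pos: [0.5574, 0.3029, 0.1692]
tcp_rot: [0.791, 0.612, 0.001, 0.0]
contact_force: [-4.3, -1.4, 6.9]
opening: 0.085
finger_force: 79.1
```

The bar presses on both prongs, so it's seated. Letting go with a partial opening and rising.

Call:
{"op": "send_rows", "data": {
  "series": [
    [[0,0,-0.1,0,0,0,-1],[0,0,0,0,0,0,-0.7],[0,0,0,0,0,0,-0.4],[0,0,0,0,0,0,-0.3],[0,0,0,0,0,0,-0.3],[0,0,-2,0,0,0,-0.3],[0,0,-3,0,0,0,-0.3],[0,0,-4,0,0,0,-0.3],[0,0,-4,0,0,0,-0.3],[0,0,0,0,0,0,-0.3]]
  ],
  "force": 40
}}

```text
time: 11.0
eef_pos: [0.5589, 0.3035, 0.3046]
tcp_rot: [0.791, 0.612, 0.005, 0.002]
contact_force: [0.6, 0.4, 0.2]
opening: 0.35
finger_force: 0.0
```

Call:
{"op": "send_rows", "data": {
  "series": [
    [[0,0,0,0,0,0.169,0],[0,0,0,0,0,0.169,0],[0,0,0,0,0,0.169,1],[0,0,0,0,0,0.169,1],[0,0,0,0,0,0.169,1],[0,0,0,0,0,0.169,1],[0,0,0,0,0,0.169,1],[0,0,0,0,0,0.169,1]]
  ]
}}

```text
time: 12.0
eef_pos: [0.5565, 0.3026, 0.2969]
tcp_rot: [1.0, -0.02, -0.0, 0.0]
contact_force: [-0.1, 0.3, 0.1]
opening: 0.998
finger_force: 0.0
```

Call:
{"op": "send_rows", "data": {
  "series": [
    [[1.1,4.4,0,0,0,0,1],[1.1,4.4,0,0,0,0,1],[1.1,4.5,0,0,0,0,1],[1.1,4.5,0,0,0,0,1],[1.1,4.5,0,0,0,0,1],[1.1,4.5,0,0,0,0,1],[1.2,4.4,0,0,0,0,1],[1.2,4.4,0,0,0,0,1],[0,0,0,0,0,0,1],[0,0,0,0,0,0,1]]
  ]
}}

```text
time: 13.25
eef_pos: [0.6339, -0.0559, 0.2969]
tcp_rot: [1.0, -0.018, -0.0, -0.0]
contact_force: [-1.0, 1.1, -0.3]
opening: 1.001
finger_force: 0.0
```

Run:
```python
from h import *
s=ctrl.get_state();print(s["eef_pos"],s["opening"],s["contact_force"])
C=cams();a=C["top"]["img"][110:230,140:290];b=C["side"]["img"][280:400,180:330]
c=C["side"]["img"][120:300,180:360]
cv2.imwrite("pics/g3.png",np.hstack([np.vstack([cv2.resize(x,(375,300),interpolation=2) for x in(a,b)]),cv2.resize(c,(425,600),interpolation=2)])[:,:,::-1])
```

```text
[ 0.6338997  -0.05591832  0.29693451] 1.0009665641795116 [-1.01534215  1.09162789 -0.28503147]
```

View pics/g3.png

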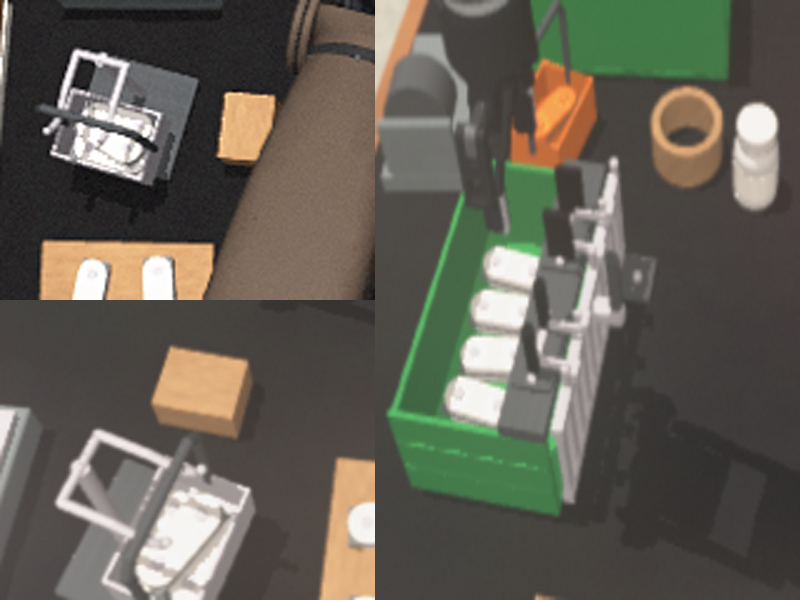

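The basket hangs level on both prongs and is free of the gripper, with the bar at about (100,125) in the upper-left panel. The gripper is over the round catch, so I'm going down on it.

Call:
{"op": "send_rows", "data": {
  "series": [
    [[0,0.1,4,0,0,0,1],[0.1,0,4,0,0,0,1],[0,0,3,0,0,0,1],[0,0,2.5,0,0,0,1],[0,0,1.5,0,0,0,1],[0,0,1.2,0,0,0,1],[0,0,0,0,0,0,1]]
  ]
}}

```text
time: 14.22
eef_pos: [0.6349, -0.0569, 0.1348]
tcp_rot: [1.0, -0.017, -0.0, -0.0]
contact_force: [0.3, 0.3, -0.3]
opening: 0.999
finger_force: 0.0
```

Call:
{"op": "send_rows", "data": {
  "series": [
    [[0,0,0,0,0,0,0.4],[0,0,0,0,0,0,0.2],[0,0,0,0,0,0,0],[0,0,0,0,0,0,-0.1],[0,0,0,0,0,0,-0.3],[0,0,0,0,0,0,-0.4],[0,0,0,0,0,0,-0.4]]
  ],
  "force": 40
}}

```text
time: 15.1
eef_pos: [0.6361, -0.0566, 0.1374]
tcp_rot: [1.0, -0.018, 0.001, -0.001]
contact_force: [-1.0, 4.8, 8.2]
opening: 0.386
finger_force: 42.0
```

Fully in: the opening is 0.386, about 36 mm given the offset seen on the 10 mm bar. On to the flat catch, 120 mm along.

Call:
{"op": "send_rows", "data": {
  "series": [
    [[0,0,0,0,0,0,0],[0,0,0,0,0,0,1],[0,0,0,0,0,0,1],[0,0,-2.5,0,0,0,1],[0,0,-3,0,0,0,1],[0,0,-3,0,0,0,1],[0,4,0,0,0,0,1],[0,4,0,0,0,0,1],[0,4,0,0,0,0,1],[0,0,0,0,0,0,1]]
  ]
}}

```text
time: 16.35
eef_pos: [0.6304, -0.1802, 0.2199]
tcp_rot: [1.0, -0.02, -0.0, 0.0]
contact_force: [-0.4, 1.0, 0.1]
opening: 0.999
finger_force: 0.0
```

Call:
{"op": "send_rows", "data": {
  "series": [
    [[0,0,3,0,0,0,1],[0,0,2.5,0,0,0,1],[0,0,1.5,0,0,0,1],[0,0,1,0,0,0,1],[0,0,0,0,0,0,1]]
  ]
}}

```text
time: 16.98
eef_pos: [0.6308, -0.1769, 0.1399]
tcp_rot: [1.0, -0.017, -0.0, -0.0]
contact_force: [-1.0, 0.6, 0.0]
opening: 1.0
finger_force: 0.0
```

Call:
{"op": "send_rows", "data": {
  "series": [
    [[0,0,0,0,0,0,0.4],[0,0,0,0,0,0,0.2],[0,0,0,0,0,0,0],[0,0,0,0,0,0,-0.1],[0,0,0,0,0,0,-0.3],[0,0,0,0,0,0,-0.4],[0,0,0,0,0,0,-0.4]]
  ]
}}

```text
time: 17.85
eef_pos: [0.6317, -0.1765, 0.1421]
tcp_rot: [1.0, -0.018, 0.001, -0.001]
contact_force: [-0.1, 6.2, 8.4]
opening: 0.391
finger_force: 44.2
```

Call:
{"op": "send_rows", "data": {
  "series": [
    [[0,0,0,0,0,0,0],[0,0,0,0,0,0,1],[0,0,0,0,0,0,1],[0,0,-2.5,0,0,0,1],[0,0,-3,0,0,0,0.5],[0,0,-2.5,0,0,0,0.2],[-3.6,-3,0,0,0,0,0.2],[-3.6,-3,0,0,0,0,0.2],[0,0,0,0,0,0,0.2],[0,0,0,0,0,0,0.2]]
  ]
}}

```text
time: 19.1
eef_pos: [0.5616, -0.1153, 0.2208]
tcp_rot: [1.0, -0.018, 0.001, 0.001]
contact_force: [0.6, -0.0, 0.7]
opening: 0.601
finger_force: 0.0
```

Run:
```python
from h import *
s=ctrl.get_state();print(s["eef_pos"],s["opening"],s["contact_force"])
C=cams();b=C["side"]["img"][150:290,180:350];a=C["top"]["img"][80:230,270:400]
cv2.imwrite("pics/g4.png",np.hstack([cv2.resize(a,(350,400),interpolation=2),cv2.resize(b,(440,400),interpolation=2)])[:,:,::-1])
```

```text
[ 0.56161699 -0.11525696  0.22079594] 0.6012098317841723 [ 0.60503391 -0.03877937  0.73238937]
```

View pics/g4.png

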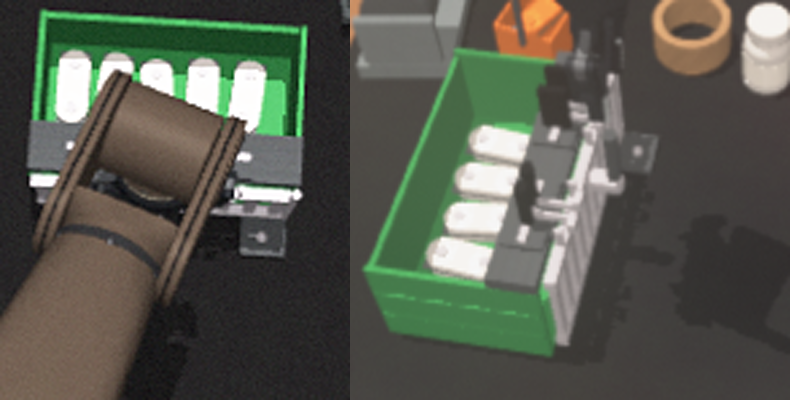

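The side half shows the posts and paddles squeezed in (round pair at about (528,195)), the gate still shut and the pull at about (612,155). Gripping the pull.

Call:
{"op": "send_rows", "data": {
  "series": [
    [[0,0,3,0,0,0,0.2],[0,0,2.5,0,0,0,0.2],[0,0,1.5,0,0,0,0.2],[0,0,1,0,0,0,0.2],[0,0,0,0,0,0,0.2],[0,0,0,0,0,0,-0.5],[0,0,0,0,0,0,-1],[0,0,0,0,0,0,-1],[0,0,0,0,0,0,-1],[0,0,0,0,0,0,-1]]
  ],
  "force": 80
}}

```text
time: 20.45
eef_pos: [0.5617, -0.1133, 0.1418]
tcp_rot: [1.0, -0.018, 0.001, -0.001]
contact_force: [-1.1, 5.1, 2.9]
opening: 0.161
finger_force: 77.9
```

```bash
cat > arc.py <<'E'
import numpy as np
H=np.array([.591,-.260]);c,s=np.cos(-.035),np.sin(-.035)
t=np.r_[np.arange(0,1.36,.09),1.38];p=np.c_[-.035*np.cos(t)-.145*np.sin(t),-.035*np.sin(t)+.145*np.cos(t)]
# crate frame; tool x = crate x, tool y = -crate y
d=np.diff(p,axis=0)*100
for a,q,w in zip(t[1:],d,p[1:]@np.array([[c,s],[-s,c]])+H): print("%.2f"%a,np.round([q[0],-q[1]],2),np.round(w,4))
E
python3 arc.py
```

```text
0.09 [-1.29  0.37] [ 0.5481 -0.1171]
0.18 [-1.25  0.49] [ 0.5354 -0.1216]
0.27 [-1.2  0.6] [ 0.5232 -0.1271]
0.36 [-1.14  0.7 ] [ 0.5115 -0.1338]
0.45 [-1.07  0.8 ] [ 0.5005 -0.1414]
0.54 [-1.   0.9] [ 0.4902 -0.15  ]
0.63 [-0.91  0.98] [ 0.4807 -0.1595]
0.72 [-0.82  1.06] [ 0.4722 -0.1699]
0.81 [-0.72  1.13] [ 0.4645 -0.1809]
0.90 [-0.62  1.19] [ 0.4579 -0.1926]
0.99 [-0.51  1.24] [ 0.4524 -0.2048]
1.08 [-0.4   1.28] [ 0.448  -0.2175]
1.17 [-0.28  1.31] [ 0.4448 -0.2305]
1.26 [-0.16  1.33] [ 0.4427 -0.2438]
1.35 [-0.04  1.34] [ 0.4419 -0.2572]
1.38 [0.01 0.45] [ 0.4418 -0.2616]
```

Call:
{"op": "send_rows", "data": {
  "series": [
    [[-1.3,0.4,0,0,0,0,-1],[-1.2,0.5,0,0,0,0,-1],[-1.2,0.6,0,0,0,0,-1],[-1.1,0.7,0,0,0,0,-1]]
  ]
}}

```text
time: 20.95
eef_pos: [0.5119, -0.1329, 0.1418]
tcp_rot: [1.0, -0.018, -0.0, -0.002]
contact_force: [-3.9, 8.1, 5.8]
opening: 0.163
finger_force: 78.5
```

Call:
{"op": "send_rows", "data": {
  "series": [
    [[-1.1,0.7,0,0,0,0,-1],[-1.0,0.9,0,0,0,0,-1],[-0.9,1.0,0,0,0,0,-1],[-0.8,1.0,0,0,0,0,-1]]
  ]
}}

```text
time: 21.45
eef_pos: [0.4729, -0.1678, 0.1418]
tcp_rot: [1.0, -0.018, -0.0, -0.002]
contact_force: [-3.1, 7.2, 6.0]
opening: 0.157
finger_force: 78.7
```

Call:
{"op": "send_rows", "data": {
  "series": [
    [[-0.8,1.1,0,0,0,0,-1],[-0.6,1.2,0,0,0,0,-1],[-0.5,1.2,0,0,0,0,-1],[-0.4,1.3,0,0,0,0,-1],[-0.3,1.3,0,0,0,0,-1],[-0.2,1.3,0,0,0,0,-1]]
  ]
}}

```text
time: 22.2
eef_pos: [0.4421, -0.2426, 0.1417]
tcp_rot: [1.0, -0.017, -0.001, -0.0]
contact_force: [-1.2, 2.8, 4.7]
opening: 0.163
finger_force: 78.8
```

Call:
{"op": "send_rows", "data": {
  "series": [
    [[0,1.1,0,0,0,0,-1],[0,0.7,0,0,0,0,-1],[0,0,0,0,0,0,-1],[0,0,0,0,0,0,-1],[0,0,0,0,0,0,-1]]
  ]
}}

```text
time: 22.82
eef_pos: [0.4412, -0.2606, 0.1417]
tcp_rot: [1.0, -0.017, -0.001, -0.0]
contact_force: [-5.5, 2.2, 6.8]
opening: 0.166
finger_force: 79.0
```

```bash
cat > fin.py <<'E'
from h import *
s=ctrl.get_state();e=s["eef_pos"];print(e,s["opening"],s["finger_force"],s["contact_force"],s["time"])
v=np.array(e[:2])-[.591,-.260];a0=np.arctan2(.145,-.035)-.035
print("gate angle",np.arctan2(v[1],v[0])%(2*np.pi)-a0,"r",np.linalg.norm(v))
C=cams();t=C["top"]["img"].astype(int)
m=((t.min(2)>150)&(t.max(2)-t.min(2)<40)).astype(np.uint8)  # white: basket/gate
for n,x,c in cv2.connectedComponentsWithStats(m)[2:3] and []: pass
_,_,st,ce=cv2.connectedComponentsWithStats(m)
for q,c in zip(st[1:],ce[1:]):
    if q[4]>25 and 120<c[1]<300 and 140<c[0]<420: print(q,np.round(c,1))
cv2.imwrite("pics/end.png",C["top"]["img"][:,:,::-1])
E
python3 fin.py
```

```text
[ 0.44118152 -0.2605527   0.14173578] 0.1660851282710299 78.98364186286926 [-5.47938204  2.22600756  6.83994192] 22.825
gate angle 1.372636684357517 r 0.14981949933124047
[139 110   4  33  42] [140.8 125.1]
[163 130  42  36 395] [183.2 148.8]
[342 136  15  20 114] [349.5 146.6]
[299 140   7  13  41] [302.6 147.1]
[308 141   6  12  36] [309.5 148. ]
[370 151  12  30 137] [375.5 166.2]
[160 159  38  23 398] [181.8 170.1]
[409 207  17  19 202] [418.1 217.1]
[197 213  13  29 313] [202.9 226.5]
[168 214  15  28 309] [174.9 227.4]
[229 222  29  16 325] [242.9 229.7]
```

Run:
```python
from h import *
ims=[cv2.imread(f"pics/{n}.png").astype(int) for n in("top0","end")]
for t in ims:
    m=((t.min(2)>150)&(t.max(2)-t.min(2)<40)).astype(np.uint8)
    _,_,st,ce=cv2.connectedComponentsWithStats(m)
    print([np.round(c,1).tolist() for q,c in zip(st[1:],ce[1:]) if q[4]>150 and 190<c[1]<300 and 140<c[0]<440])
s=ctrl.get_state()
if s["finger_force"]>60 and s["opening"]>.12: print(ctrl.sign_off())
```

```text
[[311.4, 203.2], [415.8, 215.1], [202.9, 226.5], [174.9, 227.4], [242.9, 229.7]]
[[418.1, 217.1], [202.9, 226.5], [174.9, 227.4], [242.9, 229.7]]
the job is handed in; nothing more can be done
None
```

The job is handed in, with one doubt about the glue jar. The basket hangs level on the double hook, both catches were squeezed in (round first, then flat), and the gripper holds the gate at about 1.37 rad of its 1.45 stop. The glue jar's white patch read about 2 px off (415.8, 215.1 to 418.1, 217.1) in the last top picture. I did not check whether the arm partly hid it or it moved. The links had not moved, and I did not re-measure the carton or tape roll.

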